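Unstack the tube racks into their colour trays

ROBOT

A 7-joint arm with a two-finger parallel gripper is mounted at the origin on the work surface. World frame = base frame: x ahead of the robot, y to its left, z up, the work surface at z = 0. Lengths are in mm, angles in degrees, forces in N, time in s.
With the tool pointing down it reaches from about 425 to 950 mm from the base axis. Payload 4.7 kg.
Tool frame: the origin (TCP) lies between the finger pads; the fingertips stand ctrl.tip_reach ahead of it and the grasp point (between the pads) lies 5 mm behind it (ctrl.tip_reach is the distance from the TCP to the fingertips, in mm); z points along the fingers, y is the line along which they close (so a half turn about z gives the same grasp; the last joint's range is limited). The gripper opens to 85 mm and grips with 20 to 120 N. Pads are 22 mm wide; open, the fingers measure 114 mm over their backs; the gripper's body (76 mm by 85 mm) begins 54 mm behind the grasp point. The pads swing forward as they close: fully open they stand 13 mm farther back than shut.
Start: joints at [-65.311, 26.849, -2.785, 87.806, 1.381, 65.374, -4.715], TCP at [299.508, 604.931, 245.335] pointing down, gripper open.
Joint ranges: [-148.3, 148.3], [-19.14, 114.17], [-79.39, 73.82], [5.75, 140.21], [-59.74, 239.74], [12.07, 113.84], [-152.46, 152.46]. Speed limits (degrees/s): [147.25, 147.25, 180, 180, 180, 180, 180].

INTERFACE

Orientations are given as [roll, pitch, yaw] about the fixed x, y, z axes, in that order (R = Rz(yaw) Ry(pitch) Rx(roll)).
In Python, from cell import ctrl, imaging gives the robot as it stands.
- The arm moves only by the shell command python3 -m handwheel 'ROWS' [OPENING] [FORCE]. ROWS is rows parted by semicolons, their numbers by spaces, 1 to 10 of them, each of 6 numbers: dx, dy, dz in mm, then a rotation vector rx, ry, rz in degrees; each row shifts and turns the commanded pose from where the row before left it, along the tool's axes as they then stand; what a row does not reach is not made up. A row lasts 1/12 s, in which the tool goes at most 41.7 mm and 7.16 degrees, less where a joint would pass 70% of its speed; a pose out of reach is approached as far as the arm can. OPENING is the finger opening in mm, set as the command begins (- or left out keeps the last). The fingers move at their own pace and stop on an object; FORCE is the grip in N (left out, the last holds). Time passes only in rows, so rows that do not move let the fingers close. It prints the time, the measured TCP pose, the force, the opening and the grip force at its end.
- ctrl.state(): the state, without advancing time (a new reading comes with each control period).
- imaging.snapshot(name): name is "scene" or "top"; returns the picture (384x512x3 uint8, red, green, blue); there is no depth.
- imaging.get_calibration(name): a dict with "fx", "fy", "cx", "cy" (pixels), "dist" ([k1, k2, p1, p2, k3] as OpenCV has them; the pictures are not rectified), "R" (3x3) and "t" (3): a world point X has camera coordinates R X + t. Camera axes: x right, y down, z forward; pixel columns grow to the right and rows downward; lengths in mm; the calibration is good to about 2 mm. A picture is of the moment at which its call begins. get_calibration takes no time and is no camera call.
- ctrl.sign_off(): hands the job in; it is judged then, once.
The state is a dict: "time": time; "joint_positions": joint angles; "qvel": joint speeds; "joint_torque": joint torques, N m; "position": TCP position; "tool_rot": TCP orientation; "contact_force": force on the tool from outside, world axes, zero at the start; "wrist_torque": the same for the moment, N m; "finger_gap": finger opening in mm; "grasp_force": force on a finger pad.
Only numpy, scipy, OpenCV 4.12 (cv2) and the standard library are available. Lean on these libraries where they do the work, as an engineer would, in place of code of your own. Each camera call takes 0.05 s, during which the arm holds its last target. There are 200 camera calls.

TASK

The washed tube racks have been left in a pile on the lab bench: take the pile apart and set each rack flat, right side up, down inside the rim of the tray of its own colour. Set them down gently rather than dropping them, tip none over, and leave the bottle and the beaker standing where they are.

Things in the scene. Friction and masses are not known exactly. Their poses are not given: they have to be found in the camera images.
- blue_rack: blue plastic tube rack, a plain block with dark round holes drawn on its top, loose: 62 mm along its x, 150 mm along its y, 32 mm tall (z up). Origin: centre of its underside. It is the bottom of the pile and stands on the bench. Grip it across its 62 mm width (its x axis) from above.
- yellow_rack: yellow plastic tube rack, a plain block with dark round holes drawn on its top, loose: 54 mm along its x, 112 mm along its y, 32 mm tall (z up). Origin: centre of its underside. It lies flat on the middle of the blue rack. Grip it across its 54 mm width (its x axis) from above.
- pink_rack: pink plastic tube rack, a plain block with dark round holes drawn on its top, loose: 46 mm along its x, 48 mm along its y, 32 mm tall (z up). Origin: centre of its underside. It lies flat on one end of the yellow rack (either), about 8 mm from the green rack. Grip it across its 46 mm width (its x axis) from above.
- green_rack: green plastic tube rack, a plain block with dark round holes drawn on its top, loose: 46 mm along its x, 48 mm along its y, 32 mm tall (z up). Origin: centre of its underside. It lies flat on the other end of the yellow rack, beside the pink rack. Grip it across its 46 mm width (its x axis) from above.
- blue_tray: blue-rimmed shallow tray with a grey floor, fixed to the bench, the place of the blue rack: inside 82 mm along its x by 170 mm along its y, so 10 mm to spare all round the rack; floor 3 mm above the bench, rim 4 mm thick with its top 9 mm above the bench. Origin: centre of its underside, on the bench (z = 0); long side along y.
- yellow_tray: yellow-rimmed shallow tray with a grey floor, fixed to the bench, the place of the yellow rack: inside 74 mm along its x by 132 mm along its y, so 10 mm to spare all round the rack; floor 3 mm above the bench, rim 4 mm thick with its top 9 mm above the bench. Origin: centre of its underside, on the bench (z = 0); long side along y.
- pink_tray: pink-rimmed shallow tray with a grey floor, fixed to the bench, the place of the pink rack: inside 66 mm along its x by 68 mm along its y, so 10 mm to spare all round the rack; floor 3 mm above the bench, rim 4 mm thick with its top 9 mm above the bench. Origin: centre of its underside, on the bench (z = 0); long side along y.
- green_tray: green-rimmed shallow tray with a grey floor, fixed to the bench, the place of the green rack: inside 66 mm along its x by 68 mm along its y, so 10 mm to spare all round the rack; floor 3 mm above the bench, rim 4 mm thick with its top 9 mm above the bench. Origin: centre of its underside, on the bench (z = 0); long side along y.
- buffer_bottle: bystander: clear capped buffer bottle, 64 mm across, 140 mm tall, standing upright at the right far edge of the work; origin at the centre of its underside. Leave it standing where it is.
- beaker: bystander: empty glass beaker, 68 mm across, 85 mm tall, standing upright at the left far edge of the work; origin at the centre of its underside. Leave it standing where it is.
There are look-alikes about, which are no part of the job. Of the things shaped like the blue_rack, the blue one is meant.

How it is judged:
By the outcome, as a careful person would: the job done as asked, in the order asked, and still so for the second after the job is handed in, with the robot touching nothing.
It also fails if it takes over 115 s, if anything falls off the work surface, if the arm or the gripper's body presses on something with over 40 N, if the wrist force passes 120 N, or if a joint passes its speed limit or range.

## Working session

There is one attempt and no reset: what is moved stays moved. The work goes in short steps, Python scripts to look and compute and a shell command to move; the robot and the scene stay as the last step left them, time stands still between calls to the robot, and variables do not carry over. Pictures are saved under pics/ and viewed, at most 14 in all, crops included, and the job is handed in when it is done.

```bash
ls; mkdir -p pics; python3 - <<'E'
from cell import ctrl, imaging
import cv2
for n in("scene","top"):
    cv2.imwrite(f"pics/{n}0.png",cv2.cvtColor(imaging.snapshot(n),cv2.COLOR_RGB2BGR))
    c=imaging.get_calibration(n);print({k:(v.tolist() if hasattr(v,'tolist') else v) for k,v in c.items()})
s=ctrl.state();print(s,ctrl.tip_reach)
E
```

```text
pics
{'fx': 361.52074360318255, 'fy': 361.52074360318255, 'cx': 259.26701445799966, 'cy': 191.02889756729056, 'dist': [-0.04351982803877879, 0.0, 0.0, 0.0, 0.0], 'R': [[-0.3157932913662125, 0.9488033218158852, 0.006844971821442493], [0.8005636557032565, 0.2703125416125201, -0.534816756482085], [-0.5092861968433199, -0.16341170814272002, -0.8449403430697022]], 't': [182.07037432450173, -354.1375555752113, 1394.2671858832855]}
{'fx': 382.74100307815127, 'fy': 382.74100307815127, 'cx': 255.98206435020572, 'cy': 190.39303009253223, 'dist': [-0.08825617241492478, 0.0, 0.0, 0.0, 0.0], 'R': [[-0.003413929687079117, -0.9999079414755242, -0.013132161218610494], [-0.9937855640326643, 0.004853531335121191, -0.11120564713114997], [0.11125914705933405, 0.012670903983492807, -0.9937106472147064]], 't': [-31.86546992613999, 483.5794101238526, 1314.1966665891453]}
{'time': 0.1, 'joint_positions': array([-65.31477015,  26.89063716,  -2.78403154,  87.86688829,
         1.37878256,  65.37439143,  -4.71525325]), 'qvel': array([-0.02399292, -0.17426693,  0.03736997, -0.14669274, -0.15513289,
        0.051324  ,  0.04333996]), 'joint_torque': array([ 4.74536209e-04, -5.11512458e+01, -4.67948802e-02, -2.38393164e+01,
        1.08549051e-02,  4.30527201e-03, -1.56064361e-07]), 'position': array([299.266793  , 604.47785953, 244.39033639]), 'tool_rot': array([-1.79901542e+02,  1.68032004e-03,  1.53659685e+02]), 'contact_force': array([0.48271055, 0.15512126, 0.1972347 ]), 'wrist_torque': array([-0.022151  , -0.00756237, -0.00649111]), 'grasp_force': 0.0, 'finger_gap': 85.34872525386957} 14.0
```

View pics/scene0.png

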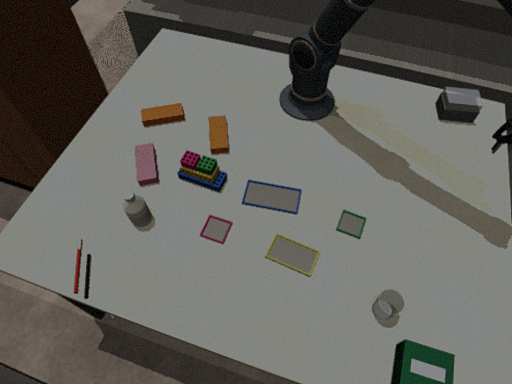

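View pics/top0.png

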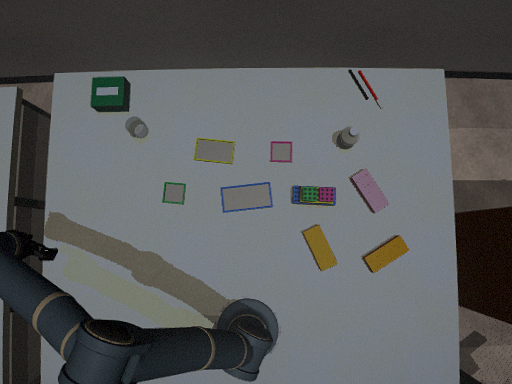

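The top view shows the pile at (314,195) with pink right at (327,196) and green left at (310,195). The trays are blue (246,197), yellow (215,151), pink (281,152) and green (174,193). 

Look-alikes for the blue rack are the pink block (369,190) and the orange blocks (320,247) and (386,253). The green box is at (110,93). The bottle is at (346,138) and the beaker at (137,127). By its description, the target is the stack with blue at the bottom.

```bash
cat > h.py <<'E'
import numpy as np, cv2
from cell import ctrl, imaging
ROI={'pile':(285,178,345,212),'blue_tray':(212,175,280,220),'yellow_tray':(185,130,243,170),'pink_tray':(262,134,300,168),'green_tray':(155,175,193,211)}
HUE={'green':(45,85),'pink':(150,176),'yellow':(20,36),'blue':(100,130)}
def snap(n,save=None):
    im=imaging.snapshot(n)
    if save: cv2.imwrite(save,cv2.cvtColor(im,cv2.COLOR_RGB2BGR))
    return im
def ray(n,px,z):
    c=imaging.get_calibration(n);K=np.array([[c['fx'],0,c['cx']],[0,c['fy'],c['cy']],[0,0,1]])
    u=cv2.undistortPoints(np.float64(px).reshape(-1,1,2),K,np.array(c['dist'])).reshape(-1,2)
    R=np.array(c['R']);o=-R.T@np.array(c['t']);d=np.c_[u,np.ones(len(u))]@R
    return (o+d*((z-o[2])/d[:,2])[:,None])[:,:2]
def mask(im,col,roi,smin=90):
    h=cv2.cvtColor(im,cv2.COLOR_RGB2HSV);a,b=HUE[col]
    m=cv2.inRange(h,(a,smin,40),(b,255,255));k=np.zeros_like(m);x0,y0,x1,y1=roi;k[y0:y1,x0:x1]=m[y0:y1,x0:x1];return k
def rect(n,im,col,roi,z,smin=90):
    "hull of the colour, cast on plane z, min-area rectangle: centre, sides, long-axis yaw"
    p=np.argwhere(mask(im,col,roi,smin))[:,::-1]
    w=ray(n,p,z).astype(np.float32);r=cv2.minAreaRect(w)
    b=cv2.boxPoints(r);e=[b[1]-b[0],b[2]-b[1]];e=max(e,key=np.linalg.norm)
    return np.round(r[0],1),np.round(sorted(r[1]),1),round(float(np.degrees(np.arctan2(e[1],e[0]))%180),1),len(p)
E
python3 - <<'E'
from h import *
im=snap('top')
for t in('blue','yellow','pink','green'): print(t,'tray',rect('top',im,t,ROI[t+'_tray'],9))
for c,z in(('green',96),('pink',96),('yellow',64),('blue',32)): print(c,rect('top',im,c,ROI['pile'],z))
x0,y0,x1,y1=ROI['pile'];cr=cv2.cvtColor(im[y0:y1,x0:x1],cv2.COLOR_RGB2BGR)
sc=snap('scene')
a=cv2.resize(cr,None,fx=10,fy=10,interpolation=cv2.INTER_CUBIC);b=cv2.resize(cv2.cvtColor(sc[145:195,170:235],cv2.COLOR_RGB2BGR),(325,250),interpolation=cv2.INTER_CUBIC)
o=np.zeros((600,600,3),np.uint8);o[:340]=a;o[345:595,:325]=b;cv2.imwrite('pics/crop.png',o)
E
```

```text
blue tray (array([463.1,   1.6]), array([ 91.1, 177. ]), 96.3, 258)
yellow tray (array([632. , 117.5]), array([ 83.3, 139.5]), 83.2, 201)
pink tray (array([ 627.5, -124.2]), array([72.1, 73.5]), 179.5, 140)
green tray (array([479.1, 261.5]), array([73.9, 76.3]), 84.2, 126)
green (array([ 464.5, -212.3]), array([43.4, 50.3]), 89.7, 171)
pink (array([ 462.8, -265.5]), array([46.2, 50. ]), 88.5, 160)
yellow (array([ 463.7, -240.5]), array([ 52.9, 113.6]), 86.7, 84)
blue (array([ 466., -236.]), array([ 61.6, 148.8]), 86.8, 174)
```

View pics/crop.png

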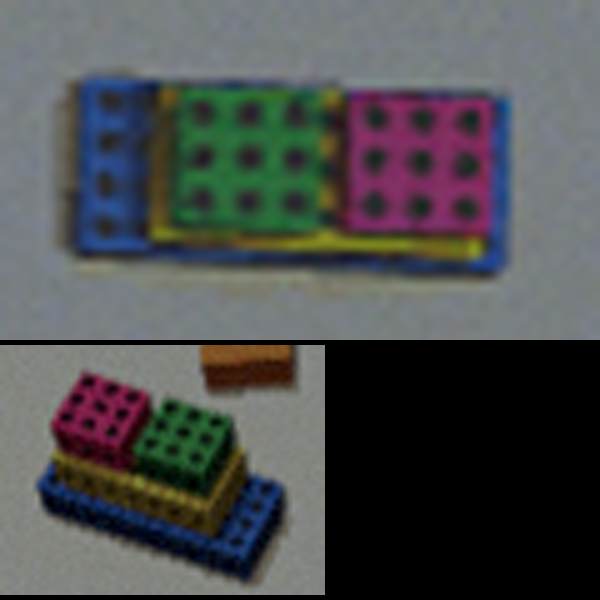

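The crop confirms the target pile: pink on the right end and green on the left, both on yellow, with blue at the bottom. Next I turn the tool so it closes across the racks.

```bash
cat > go.py <<'E'
import sys,numpy as np
from cell import ctrl
from scipy.spatial.transform import Rotation as Ro
# print what is left, in tool axes, to world x y z yaw
x,y,z,yaw=map(float,sys.argv[1:5]);s=ctrl.state()
R=Ro.from_euler('xyz',s['tool_rot'],degrees=True);T=Ro.from_euler('xyz',[180,0,yaw],degrees=True)
d=np.array([x,y,z])-s['position']
print('now tool axes',R.inv().apply(d).round(1),'after turn',T.inv().apply(d).round(1),'rotvec',(R.inv()*T).as_rotvec(degrees=True).round(2),'t',s['time'])
E
python3 -m handwheel '0 0 0 0 0 6.7; 0 0 0 0 0 6.7; 0 0 0 0 0 6.7; 0 0 0 0 0 6.7; 0 0 0 0 0 6.7; 0 0 0 0 0 6.7; 0 0 0 0 0 6.7; 0 0 0 0 0 6.7; 0 0 0 0 0 6.7; 0 0 0 0 0 6.7' 85 40
python3 go.py 550 300 220 87
```

```text
time: 1.03
position: [299.4, 604.8, 245.0]
tool_rot: [-180.0, 0.0, 86.3]
contact_force: [-0.2, -1.4, -0.4]
finger_gap: 85.3
grasp_force: 0.0
now tool axes [-288.1  269.6   25.1] after turn [-291.3  266.3   25. ] rotvec [-0.02  0.02 -0.67] t 1.0333
```

```bash
python3 -m handwheel '-29 27 2.5 0 0 0; -29 27 2.5 0 0 0; -29 27 2.5 0 0 0; -29 27 2.5 0 0 0; -29 27 2.5 0 0 0; -29 27 2.5 0 0 0; -29 27 2.5 0 0 0; -29 27 2.5 0 0 0; -29 27 2.5 0 0 0; -29 27 2.5 0 0 0' | head -3
python3 -m handwheel '-28 -2.5 0 0 0 0; -28 -2.5 0 0 0 0; -28 -2.5 0 0 0 0; -28 -2.5 0 0 0 0; -28 -2.5 0 0 0 0; -28 -2.5 0 0 0 0; -28 -2.5 0 0 0 0; -28 -2.5 0 0 0 0; -28 -2.5 0 0 0 0; -28 -2.5 0 0 0 0' |head -3
python3 -m handwheel '-28 -2.5 0 0 0 0; -28 -2.5 0 0 0 0; -28 -2.5 0 0 0 0; -28 -2.5 0 0 0 0; -28 -2.5 0 0 0 0; -28 -2.5 0 0 0 0; -28 -2.5 0 0 0 0; -28 -2.5 0 0 0 0; -28 -2.5 0 0 0 0; 0 0 0 0 0 0'
python3 go.py 463.5 -266 120 87
```

```text
time: 1.87
position: [552.9, 298.1, 220.2]
tool_rot: [-180.0, -0.0, 86.7]
time: 2.7
position: [510.4, 20.4, 220.3]
tool_rot: [180.0, -0.0, 86.7]
time: 3.53
position: [471.7, -234.9, 220.8]
tool_rot: [180.0, 0.2, 86.2]
contact_force: [-0.1, -1.4, 0.1]
finger_gap: 84.9
grasp_force: 0.0
now tool axes [-31.2  -6.2 100.9] after turn [-31.5  -6.6 100.8] rotvec [ 0.03  0.21 -0.85] t 3.5333
```

```bash
python3 -m handwheel '-10 -2 20 0 0 0; -10 -2 20 0 0 0; -11 -2 20 0 0 0; 0 0 20 0 0 0; 0 0 20 0 0 0; 0 0 0 0 0 -0.5; 0 0 0 0 0 0'
python3 go.py 463.5 -266 86 87
```

```text
time: 4.12
position: [465.4, -258.7, 119.7]
tool_rot: [-179.9, -0.0, 87.2]
contact_force: [0.5, -0.4, -0.2]
finger_gap: 84.8
grasp_force: 0.0
now tool axes [-7.4 -1.5 33.7] after turn [-7.4 -1.6 33.7] rotvec [-0.13 -0.05  0.2 ] t 4.1167
```

```bash
python3 -m handwheel '-7 -1.5 10 0 0 0; 0 0 10 0 0 0; 0 0 10 0 0 0; 0 0 4 0 0 0; 0 0 0 0 0 0; 0 0 0 0 0 0'
python3 -m handwheel '0 0 0 0 0 0; 0 0 0 0 0 0; 0 0 0 0 0 0; 0 0 0 0 0 0; 0 0 0 0 0 0; 0 0 0 0 0 0; 0 0 0 0 0 0; 0 0 0 0 0 0' 35 40
python3 -c "
from h import *
im=snap('scene');cv2.imwrite('pics/g1.png',cv2.resize(cv2.cvtColor(im[100:220,140:300],cv2.COLOR_RGB2BGR),(800,600),interpolation=cv2.INTER_CUBIC))"
```

```text
time: 4.62
position: [464.0, -266.0, 86.0]
tool_rot: [-180.0, -0.0, 87.2]
contact_force: [0.0, 0.0, 0.2]
finger_gap: 85.0
grasp_force: 0.0
time: 5.28
position: [464.5, -266.4, 86.8]
tool_rot: [179.9, 0.0, 87.2]
contact_force: [-0.5, -0.7, 5.5]
finger_gap: 45.2
grasp_force: 41.9
```

View pics/g1.png

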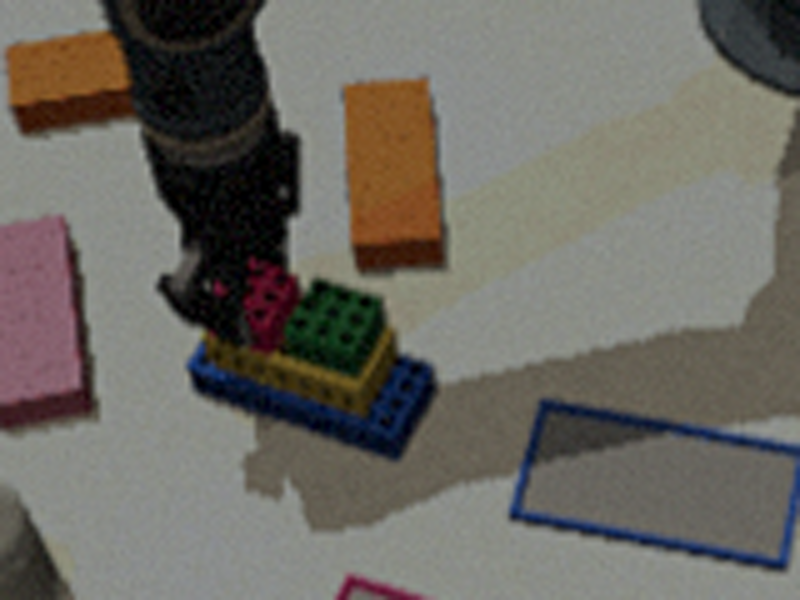

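The fingers straddle the pink rack at crop (265,300) and hold it with a 45 mm gap. I lift it and go to the pink tray.

```bash
python3 -m handwheel '0 0 -3 0 0 0; 0 0 -6 0 0 0; 0 0 -10 0 0 0; 0 0 -12 0 0 0; 0 0 -12 0 0 0; 0 0 -12 0 0 0; 0 0 -12 0 0 0; 0 0 0 0 0 0'
python3 go.py 627.5 -124.7 100 89.5
```

```text
time: 6.0
position: [465.6, -267.1, 156.4]
tool_rot: [179.7, 0.1, 87.2]
contact_force: [-0.3, -0.5, -0.1]
finger_gap: 45.5
grasp_force: 41.4
now tool axes [150.4 154.3  56.9] after turn [143.8 160.7  56.4] rotvec [ 0.3   0.1  -2.35] t 6.0
```

```bash
python3 -m handwheel '8 8 0 0 0 0; 16 16.5 0 0 0 0; 18 18.5 0 0 0 0; 20 20 0 0 0 0; 20 20 0 0 0 0; 20 20 3 0 0 -0.5; 20 20 10 0 0 -0.5; 16 17 15 0 0 -0.5; 8 9 15 0 0 -0.5; 4 5 13 0 0 -0.4'
python3 -m handwheel '0 0 0 0 0 0; 0 0 0 0 0 0; 0 0 0 0 0 0'
python3 go.py 627.5 -124.7 26 89.5
python3 -c "
from h import *
im=snap('scene');cv2.imwrite('pics/g2.png',cv2.resize(cv2.cvtColor(im[140:260,140:300],cv2.COLOR_RGB2BGR),(800,600),interpolation=cv2.INTER_CUBIC))"
```

```text
time: 6.83
position: [625.9, -119.1, 95.1]
tool_rot: [-179.9, -0.1, 89.8]
contact_force: [1.1, 0.6, 0.3]
finger_gap: 45.0
grasp_force: 41.3
time: 7.08
position: [623.9, -124.6, 97.7]
tool_rot: [-180.0, 0.0, 89.4]
contact_force: [-0.2, -0.5, 1.0]
finger_gap: 45.3
grasp_force: 41.3
now tool axes [-0.   3.6 71.7] after turn [-0.1  3.6 71.7] rotvec [-0.01  0.05 -0.07] t 7.0833
```

View pics/g2.png

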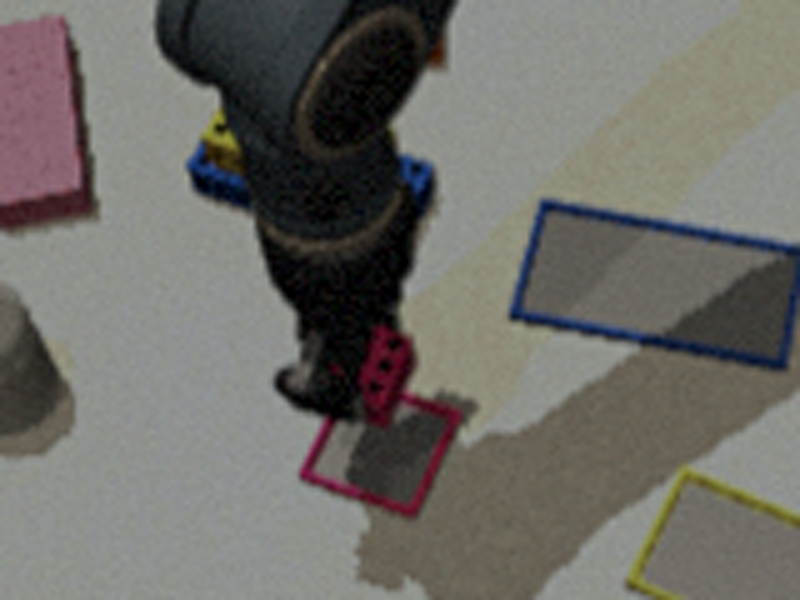

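Pink is held (crop (385,375)) above its tray. I'll cross-check the tray centres from the scene camera, then descend.

```bash
python3 -c "
from h import *
im=snap('scene')
for c,r in (('green',(325,200,378,245)),('yellow',(258,228,328,280)),('blue',(235,175,310,216))): print(c,rect('scene',im,c,r,9))
im=cv2.cvtColor(cv2.imread('pics/scene0.png'),cv2.COLOR_BGR2RGB);print(rect('scene',im,'pink',(190,205,245,252),9))"
python3 -m handwheel '0 1.5 8 0 0 0; 0 1 14 0 0 0; 0 0 14 0 0 0; 0 0 12 0 0 0; 0 0 7 0 0 0; 0 0 4 0 0 0; 0 0 2 0 0 0; 0 0 2 0 0 0; 0 0 0 0 0 0;0 0 0 0 0 0'
```

```text
green (array([482.8, 263.4]), array([73.3, 73.6]), 175.0, 119)
yellow (array([635. , 119.8]), array([ 83.8, 139.1]), 82.9, 312)
blue (array([466.5,   3.9]), array([ 91.3, 175.1]), 96.3, 256)
(array([ 629.7, -120.4]), array([74.5, 75.9]), 88.4, 178)
time: 8.02
position: [627.4, -123.2, 34.7]
tool_rot: [180.0, 0.0, 89.6]
contact_force: [-0.1, 0.0, -1.1]
finger_gap: 45.1
grasp_force: 41.3
```

```bash
python3 -m handwheel '0.5 0.6 3 0 0 0; 0 0 2 0 0 0; 0 0 1.5 0 0 0; 0 0 1 0 0 0; 0 0 0.5 0 0 0; 0 0 0.5 0 0 0; 0 0 0 0 0 0; 0 0 0 0 0 0'; python3 go.py 628.5 -122.5 25.8 89.5
```

```text
time: 8.68
position: [627.7, -122.6, 25.9]
tool_rot: [180.0, -0.0, 89.6]
contact_force: [-0.7, 0.2, 0.5]
finger_gap: 45.4
grasp_force: 41.4
now tool axes [0.1 0.8 0.1] after turn [0.1 0.8 0.1] rotvec [ 0.01 -0.    0.06] t 8.6833
```

```bash
python3 -m handwheel '0 0 0.5 0 0 0; 0 0 0.3 0 0 0; 0 0 0 0 0 0; 0 0 0 0 0 0'|grep -E "pos|cont"; python3 -m handwheel '0 0 0.5 0 0 0; 0 0 0.3 0 0 0; 0 0 0 0 0 0; 0 0 0 0 0 0'|grep -E "pos|cont"
```

```text
position: [627.7, -122.6, 25.8]
contact_force: [-2.4, 1.1, 5.7]
position: [627.7, -122.6, 25.8]
contact_force: [-4.5, 0.7, 9.9]
```

```bash
python3 -m handwheel '0 0 -0.6 0 0 0; 0 0 -0.6 0 0 0; 0 0 0 0 0 0; 0 0 0 0 0 0; 0 0 0 0 0 0; 0 0 0 0 0 0; 0 0 0 0 0 0' 70
python3 -m handwheel '0 0 -5 0 0 0; 0 0 -10 0 0 0; 0 0 -15 0 0 0; 0 0 -20 0 0 0; 0 0 -25 0 0 0; 0 0 -25 0 0 0; 0 0 -15 0 0 0; 0 0 -5 0 0 0; 0 0 0 0 0 0' 85
python3 go.py 464.5 -213 130 87
```

```text
time: 9.93
position: [627.6, -122.6, 25.2]
tool_rot: [-180.0, -0.0, 89.6]
contact_force: [-0.2, 0.5, -1.0]
finger_gap: 69.8
grasp_force: 0.0
time: 10.68
position: [628.6, -122.9, 147.6]
tool_rot: [179.8, 0.0, 89.6]
contact_force: [-0.2, -0.1, -0.3]
finger_gap: 84.9
grasp_force: 0.0
now tool axes [ -91.4 -163.5   17. ] after turn [ -98.6 -159.2   17.6] rotvec [0.22 0.   2.55] t 10.6833
```

```bash
python3 -m handwheel '-5 -9 0 0 0 0; -11 -19 0 0 0 0.5; -13 -22 0 0 0 0.5; -13 -22 0 0 0 0.5; -13 -22 0 0 0 0.5; -13 -22 0 0 0 0.5; -13 -22 3 0 0 0; -10 -16 8 0 0 0; -5 -6 6 0 0 0; 0 0 0 0 0 0'|sed -n 2,3p; python3 -m handwheel '0 0 0 0 0 0; 0 0 0 0 0 0'|sed -n 2,3p
python3 go.py 464.5 -211.5 86 87
python3 -c "
from h import *
a=snap('top');print(rect('top',a,'pink',ROI['pink_tray'],22),rect('top',a,'green',ROI['pile'],96),rect('top',a,'yellow',ROI['pile'],64))
b=snap('scene')
o=np.hstack([cv2.resize(a[130:220,260:360],(400,360)),cv2.resize(b[140:240,170:270],(400,360))]);cv2.imwrite('pics/g3.png',cv2.cvtColor(o,cv2.COLOR_RGB2BGR))"
```

```text
position: [461.2, -214.1, 126.5]
tool_rot: [-179.7, -0.1, 86.9]
position: [465.8, -212.7, 128.2]
tool_rot: [180.0, -0.0, 87.2]
now tool axes [ 1.2 -1.4 42.2] after turn [ 1.2 -1.4 42.2] rotvec [ 0.02 -0.01  0.15] t 11.6833Traceback (most recent call last):
  File "<string>", line 3, in <module>
    a=snap('top');print(rect('top',a,'pink',ROI['pink_tray'],22),rect('top',a,'green',ROI['pile'],96),rect('top',a,'yellow',ROI['pile'],64))
                                                                 ~~~~^^^^^^^^^^^^^^^^^^^^^^^^^^^^^^^^
  File "h.py", line 20, in rect
    w=ray(n,p,z).astype(np.float32);r=cv2.minAreaRect(w)
      ~~~^^^^^^^
  File "h.py", line 11, in ray
    u=cv2.undistortPoints(np.float64(px).reshape(-1,1,2),K,np.array(c['dist'])).reshape(-1,2)
      ~~~~~~~~~~~~~~~~~~~^^^^^^^^^^^^^^^^^^^^^^^^^^^^^^^^^^^^^^^^^^^^^^^^^^^^^^
cv2.error: OpenCV(4.12.0) /io/opencv/modules/calib3d/src/undistort.dispatch.cpp:347: error: (-215:Assertion failed) CV_IS_MAT(_src) && CV_IS_MAT(_dst) && (_src->rows == 1 || _src->cols == 1) && (_dst->rows == 1 || _dst->cols == 1) && _src->cols + _src->rows - 1 == _dst->rows + _dst->cols - 1 && (CV_MAT_TYPE(_src->type) == CV_32FC2 || CV_MAT_TYPE(_src->type) == CV_64FC2) && (CV_MAT_TYPE(_dst->type) == CV_32FC2 || CV_MAT_TYPE(_dst->type) == CV_64FC2) in function 'cvUndistortPointsInternal'
```

```bash
python3 -c "
from h import *
a=snap('top');b=snap('scene')
o=np.hstack([cv2.resize(a[130:220,260:360],(400,360)),cv2.resize(b[140:240,170:270],(400,360))]);cv2.imwrite('pics/g3.png',cv2.cvtColor(o,cv2.COLOR_RGB2BGR))"
```

```text
(no output)
```

View pics/g3.png

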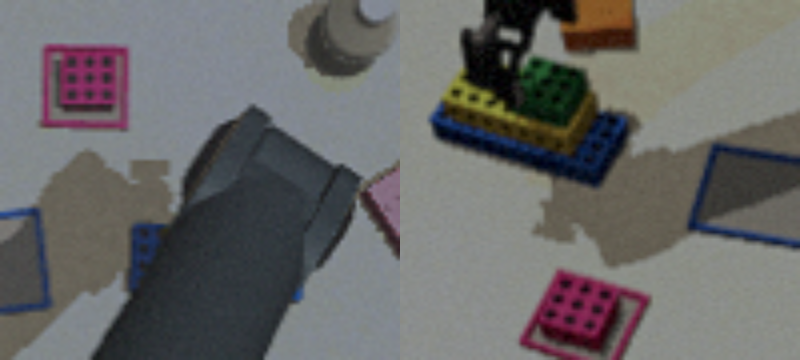

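Pink sits inside its tray, top view (88,78). The hand is over green. Descend and grip.

```bash
python3 -m handwheel '1 -1 10 0 0 0; 0 0 10 0 0 0; 0 0 10 0 0 0; 0 0 8 0 0 0; 0 0 4 0 0 0; 0 0 0 0 0 0; 0 0 0 0 0 0'
python3 -m handwheel '0 0 0 0 0 0; 0 0 0 0 0 0; 0 0 0 0 0 0; 0 0 0 0 0 0; 0 0 0 0 0 0; 0 0 0 0 0 0; 0 0 0 0 0 0; 0 0 0 0 0 0' 35 40
python3 -c "
from h import *
a=snap('top');print(rect('top',a,'pink',ROI['pink_tray'],35))
b=snap('scene');cv2.imwrite('pics/g4.png',cv2.resize(cv2.cvtColor(b[130:230,160:280],cv2.COLOR_RGB2BGR),(600,500)))
import cv2
h=cv2.cvtColor(a,cv2.COLOR_RGB2HSV)[:,:,2]
p=np.argwhere(mask(a,'pink',ROI['pink_tray']))
for x in range(268,296): pass
print(p.min(0),p.max(0))
for r in range(138,166): print(''.join('#' if mask(a,'pink',ROI['pink_tray'])[r,c] else '.' for c in range(266,298)))"
```

```text
time: 12.42
position: [463.5, -212.5, 86.0]
tool_rot: [-180.0, -0.0, 87.0]
contact_force: [-0.5, 0.5, 0.1]
finger_gap: 85.2
grasp_force: 0.0
time: 13.08
position: [464.3, -212.6, 87.0]
tool_rot: [179.9, 0.0, 87.1]
contact_force: [0.8, 0.7, 7.6]
finger_gap: 45.4
grasp_force: 42.1
(array([ 621.9, -122.7]), array([70.7, 72.1]), 179.5, 292)
[141 271] [161 291]
................................
................................
................................
.....#######.#..##.#.##.........
.....#####################......
.....##..#################......
.....##...##########.##..#......
.....##..##..###.###..#..#......
.....##..##.########.##..#......
.....##..##############..#......
.....#...###########.##..#......
.....#...##..###.###..####......
.....#...###########.##.##......
.....#...##############.##......
.....#...##############.##......
.....#...##..###.###..#.##......
.....#...##.########.#####......
.....#...##############.##......
.....#............#.....##......
.....#.......#....#.....##......
.....#..................##......
.....#..................##......
.....#####################......
.....#####################......
................................
................................
................................
................................
```

View pics/g4.png

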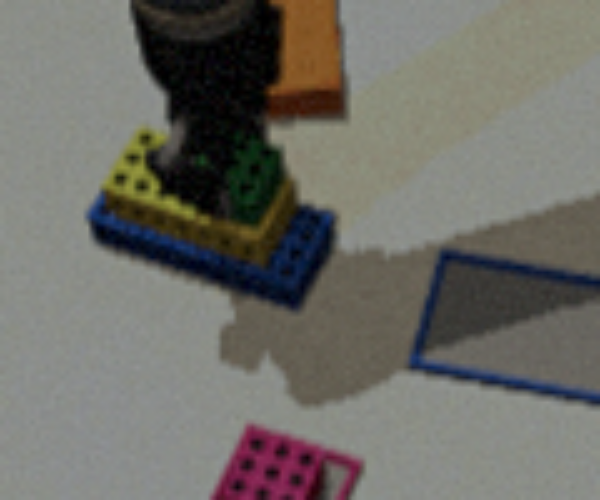

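Green is gripped, crop (230,175). I lift it and check pink's position numerically.

```bash
python3 -c "
from h import *
print(ray('top',[[281.8,148.5]],35),ray('top',[[281,151.5]],9))"
python3 -m handwheel '0 0 -3 0 0 0; 0 0 -6 0 0 0; 0 0 -10 0 0 0; 0 0 -12 0 0 0; 0 0 -12 0 0 0; 0 0 -12 0 0 0; 0 0 -12 0 0 0; 0 0 0 0 0 0'
python3 go.py 500 50 150 87;python3 go.py 481 262 100 84.5
```

```text
[[ 630.76001046 -125.55335922]] [[ 625.59411078 -124.01193924]]
time: 13.85
position: [465.0, -213.1, 156.0]
tool_rot: [179.7, 0.0, 87.0]
contact_force: [1.0, -0.0, -0.6]
finger_gap: 45.6
grasp_force: 41.4
now tool axes [264.6  21.4   5.8] after turn [264.6  21.2   6. ] rotvec [0.27 0.05 0.05] t 13.85
now tool axes [475.4  -8.7  55.5] after turn [474.5 -29.6  56. ] rotvec [0.27 0.04 2.55] t 13.85
```

```bash
python3 -m handwheel '8 0 0 0 0 0; 16 -0.5 0 0 0 0; 26 -0.5 0 0 0 0; 28 -0.5 0 0 0 0; 28 -0.5 0 0 0 0; 28 -0.5 0 0 0 0; 28 -0.5 0 0 0 0; 28 -0.5 0 0 0 0; 28 -0.5 0 0 0 0; 28 -0.5 0 0 0 0'|sed -n 2,3p
python3 -m handwheel '28 -0.5 0 0 0 0; 28 -0.5 0 0 0 0; 28 -0.5 0 0 0 0; 28 -0.5 0 0 0 0; 28 -0.5 0 0 0 0; 28 -0.5 5 0 0 0; 26 -0.5 10 0 0 0; 20 -0.5 12 0 0 0; 12 0 12 0 0 0; 4 0 10 0 0 0'|sed -n 2,3p
python3 -m handwheel '0 0 0 0 0 0.8; 0 0 0 0 0 0.8; 0 0 0 0 0 0.8; 0 0 0 0 0 0; 0 0 0 0 0 0';python3 go.py 481 262 40 84.5
```

```text
position: [470.6, 35.4, 152.6]
tool_rot: [-179.9, 0.0, 87.1]
position: [477.9, 266.4, 102.6]
tool_rot: [-179.9, 0.0, 87.3]
time: 15.93
position: [480.2, 262.6, 105.1]
tool_rot: [179.9, -0.0, 84.6]
contact_force: [-0.2, -0.3, 0.8]
finger_gap: 45.7
grasp_force: 41.4
now tool axes [-0.6  0.8 65.1] after turn [-0.5  0.9 65.1] rotvec [ 0.06 -0.04  0.06] t 15.9333
```

```bash
python3 -m handwheel '-0.5 0.8 8 0 0 0; 0 0 15 0 0 0; 0 0 15 0 0 0; 0 0 14 0 0 0; 0 0 10 0 0 0; 0 0 6 0 0 0; 0 0 3 0 0 0; 0 0 2 0 0 0; 0 0 1.5 0 0 0;0 0 1 0 0 0'|sed -n 2,4p
python3 -m handwheel '0 0 1 0 0 0; 0 0 0.6 0 0 0; 0 0 0.6 0 0 0; 0 0 0.4 0 0 0; 0 0 0 0 0 0'|sed -n 2,4p
python3 go.py 481 262 25.9 84.5
```

```text
position: [480.8, 263.0, 29.3]
tool_rot: [180.0, -0.0, 84.7]
contact_force: [-0.1, -0.3, -0.6]
position: [480.4, 262.9, 26.3]
tool_rot: [180.0, -0.0, 84.7]
contact_force: [0.1, 0.2, -0.5]
now tool axes [-0.8  0.7  0.4] after turn [-0.8  0.7  0.4] rotvec [ 0.   -0.01  0.16] t 17.1833
```

```bash
python3 -m handwheel '0 0 0.5 0 0 0; 0 0 0.4 0 0 0; 0 0 0 0 0 0; 0 0 0 0 0 0'|sed -n 2,4p;  python3 -m handwheel '0 0 0.4 0 0 0; 0 0 0 0 0 0; 0 0 0 0 0 0'|sed -n 2,4p
```

```text
position: [480.5, 262.9, 26.0]
tool_rot: [-180.0, -0.0, 84.7]
contact_force: [-1.6, -0.5, 4.0]
position: [480.5, 262.9, 26.0]
tool_rot: [-180.0, -0.0, 84.7]
contact_force: [-2.2, -1.1, 8.0]
```

```bash
python3 -m handwheel '0 0 -0.6 0 0 0; 0 0 -0.3 0 0 0; 0 0 0 0 0 0; 0 0 0 0 0 0; 0 0 0 0 0 0; 0 0 0 0 0 0; 0 0 0 0 0 0' 70|tail -3
python3 -m handwheel '0 0 -5 0 0 0; 0 0 -10 0 0 0; 0 0 -15 0 0 0; 0 0 -20 0 0 0; 0 0 -25 0 0 0; 0 0 -25 0 0 0; 0 0 -15 0 0 0; 0 0 -5 0 0 0; 0 0 0 0 0 0' 85
python3 -c "
from h import *
a=snap('top','pics/top5.png');b=snap('scene')
for c,z in(('yellow',64),('blue',32)): print(c,rect('top',a,c,ROI['pile'],z))
print(rect('top',a,'green',ROI['green_tray'],9))
y=mask(b,'yellow',(170,140,235,195));print(rect('scene',b,'yellow',(170,140,235,195),64))
o=np.hstack([cv2.resize(a[130:220,150:350],(800,360))]);o=np.vstack([o,cv2.resize(b[150:250,170:390],(800,240))]);cv2.imwrite('pics/g5.png',cv2.cvtColor(o,cv2.COLOR_RGB2BGR))"
python3 go.py 464 -240 100 87
```

```text
contact_force: [-0.2, -0.7, -0.2]
finger_gap: 70.1
grasp_force: 0.0
time: 19.1
position: [481.2, 263.3, 147.8]
tool_rot: [179.8, -0.2, 84.7]
contact_force: [0.3, 0.6, 0.1]
finger_gap: 85.0
grasp_force: 0.0
yellow (array([ 463.7, -240.5]), array([ 53.3, 113.8]), 86.3, 456)
blue (array([ 465.7, -235.2]), array([ 61.5, 149.9]), 87.2, 173)
(array([479.5, 261.2]), array([73., 76.]), 84.6, 236)
(array([ 475.8, -232.5]), array([ 67.4, 120.9]), 86.7, 595)
now tool axes [-502.    31.    45.6] after turn [-502.8   10.5   45.5] rotvec [-0.05  0.02 -2.33] t 19.2
```

View pics/g5.png

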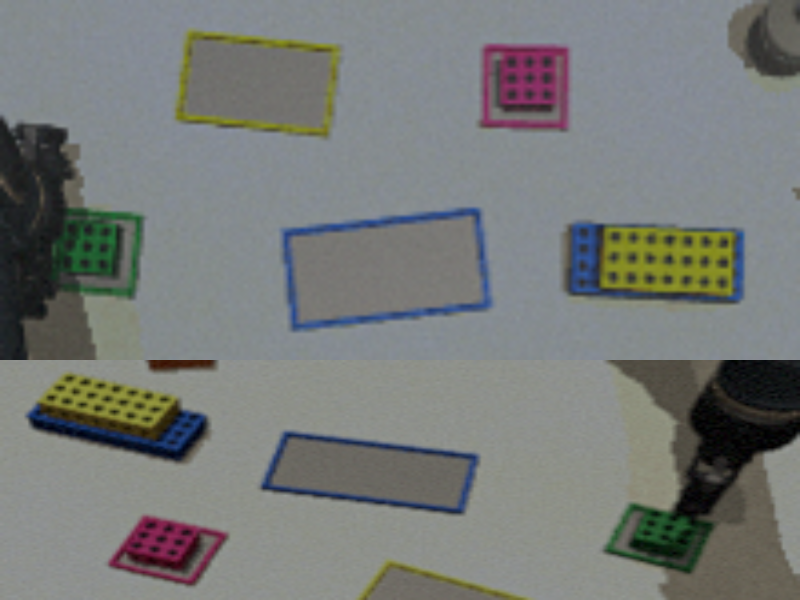

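Green and pink are seated. The pile is unchanged, with yellow at top crop (668,260). Back to yellow.

```bash
python3 -m handwheel '0 0 0 0 0 -2.3; -16 0.5 0 0 0 0; -28 0.5 0 0 0 0; -28 0.5 0 0 0 0; -28 0.5 0 0 0 0; -28 0.5 0 0 0 0; -28 0.5 0 0 0 0; -28 0.5 0 0 0 0; -28 0.5 0 0 0 0; -28 0.5 0 0 0 0'|sed -n 2,3p
python3 -m handwheel '-28 0.5 0 0 0 0; -28 0.5 0 0 0 0; -28 0.5 0 0 0 0; -28 0.5 0 0 0 0; -28 0.5 0 0 0 0; -28 0.5 0 0 0 0; -28 0.5 6 0 0 0; -28 0.5 10 0 0 0; -24 0.5 14 0 0 0; -14 0 14 0 0 0'|sed -n 2,3p
python3 -m handwheel '0 0 0 0 0 0; 0 0 0 0 0 0; 0 0 0 0 0 0'|sed -n 2,3p;python3 go.py 464.5 -240 51 87
```

```text
position: [470.6, 20.4, 144.9]
tool_rot: [-179.9, 0.0, 86.9]
position: [460.7, -242.8, 100.8]
tool_rot: [-179.9, 0.1, 86.7]
position: [462.1, -238.3, 101.5]
tool_rot: [-179.9, -0.1, 86.9]
now tool axes [-1.6  2.6 50.5] after turn [-1.5  2.5 50.5] rotvec [-0.08 -0.05 -0.05] t 21.1167
```

```bash
python3 -m handwheel '-1.5 2.5 10 0 0 0; 0 0 12 0 0 0; 0 0 12 0 0 0; 0 0 9 0 0 0; 0 0 5 0 0 0; 0 0 2 0 0 0; 0 0 0 0 0 0; 0 0 0 0 0 0'
python3 -m handwheel '0 0 0 0 0 0; 0 0 0 0 0 0; 0 0 0 0 0 0; 0 0 0 0 0 0; 0 0 0 0 0 0; 0 0 0 0 0 0; 0 0 0 0 0 0; 0 0 0 0 0 0' 44 50
python3 -m handwheel '0 0 -3 0 0 0; 0 0 -6 0 0 0; 0 0 -10 0 0 0; 0 0 -12 0 0 0; 0 0 -12 0 0 0; 0 0 -12 0 0 0; 0 0 -12 0 0 0; 0 0 0 0 0 0'
python3 go.py 633.5 118 120 83
```

```text
time: 21.78
position: [465.2, -240.7, 51.9]
tool_rot: [180.0, 0.0, 86.9]
contact_force: [-0.5, -0.6, 0.8]
finger_gap: 85.3
grasp_force: 0.0
time: 22.45
position: [465.5, -240.8, 52.5]
tool_rot: [179.9, 0.0, 87.0]
contact_force: [-0.6, 0.2, 5.6]
finger_gap: 53.1
grasp_force: 53.9
time: 23.12
position: [466.7, -241.4, 121.9]
tool_rot: [179.7, 0.1, 86.9]
contact_force: [0.3, -0.4, 0.8]
finger_gap: 53.3
grasp_force: 53.2
now tool axes [367.8 147.4   2.1] after turn [377.1 121.7   1.9] rotvec [0.3  0.06 3.95] t 23.1167
```

```bash
python3 -m handwheel '0 0 0 0 0 2; 0 0 0 0 0 2; 10 3 0 0 0 0; 20 6.5 0 0 0 0; 28 9 0 0 0 0; 28 9 0 0 0 0; 28 9 0 0 0 0; 28 9 0 0 0 0; 28 9 0 0 0 0; 28 9 0 0 0 0'|sed -n 2,3p
python3 -m handwheel '28 9 0 0 0 0; 28 9 0 0 0 0; 28 9 0 0 0 0; 28 9 0 0 0 0; 28 9 0 0 0 0; 20 6.5 6 0 0 0; 12 4 10 0 0 0; 5 2 12 0 0 0; 0 0 12 0 0 0; 0 0 0 0 0 0'|sed -n 2,3p
python3 -m handwheel '0 0 0 0 0 0; 0 0 0 0 0 0';python3 go.py 633.5 118 23.5 83
```

```text
position: [552.7, -49.3, 118.7]
tool_rot: [-180.0, -0.0, 83.1]
position: [628.3, 114.7, 75.0]
tool_rot: [-179.6, 0.2, 82.9]
time: 24.95
position: [631.0, 114.5, 78.9]
tool_rot: [-180.0, 0.1, 82.8]
contact_force: [0.8, 0.1, -0.6]
finger_gap: 53.0
grasp_force: 53.2
now tool axes [ 3.9  2.1 55.3] after turn [ 3.8  2.1 55.4] rotvec [-0.02  0.06 -0.21] t 24.95
```

```bash
python3 -m handwheel '3.5 2 8 0 0 0; 0 0 12 0 0 0; 0 0 12 0 0 0; 0 0 8 0 0 0; 0 0 5 0 0 0; 0 0 3 0 0 0; 0 0 2 0 0 0; 0 0 1.5 0 0 0; 0 0 0 0 0 0;0 0 0 0 0 0'|sed -n 2,4p;python3 go.py 633.5 118 23.5 83
```

```text
position: [633.9, 120.0, 27.7]
tool_rot: [180.0, -0.0, 83.0]
contact_force: [-0.4, -0.2, -1.4]
now tool axes [-2.  -0.2  4.2] after turn [-2.  -0.2  4.2] rotvec [ 0.03 -0.02 -0.04] t 25.7833
```

```bash
python3 -m handwheel '-1 0 1 0 0 0; 0 0 1 0 0 0; 0 0 0.7 0 0 0; 0 0 0.5 0 0 0; 0 0 0.4 0 0 0; 0 0 0 0 0 0'|sed -n 2,4p; python3 -m handwheel '0 0 0.4 0 0 0; 0 0 0.3 0 0 0; 0 0 0 0 0 0; 0 0 0 0 0 0'|sed -n 2,4p;python3 -m handwheel '0 0 0.4 0 0 0; 0 0 0 0 0 0; 0 0 0 0 0 0'|sed -n 2,4p
```

```text
position: [633.5, 119.0, 23.7]
tool_rot: [-180.0, -0.0, 83.0]
contact_force: [0.1, -0.5, -1.1]
position: [633.5, 119.0, 23.6]
tool_rot: [-180.0, -0.0, 83.0]
contact_force: [-2.4, 0.4, 4.9]
position: [633.5, 119.0, 23.5]
tool_rot: [-180.0, -0.0, 83.0]
contact_force: [-3.9, -0.4, 8.5]
```

```bash
python3 -m handwheel '0 0 -0.6 0 0 0; 0 0 -0.3 0 0 0; 0 0 0 0 0 0; 0 0 0 0 0 0; 0 0 0 0 0 0; 0 0 0 0 0 0; 0 0 0 0 0 0' 76|tail -3
python3 -m handwheel '0 0 -5 0 0 0; 0 0 -10 0 0 0; 0 0 -15 0 0 0; 0 0 -20 0 0 0; 0 0 -25 0 0 0; 0 0 -25 0 0 0; 0 0 -15 0 0 0; 0 0 -5 0 0 0; 0 0 0 0 0 0' 85|sed -n 1,3p
python3 -c "
from h import *
a=snap('top');b=snap('scene')
print('blue',rect('top',a,'blue',ROI['pile'],32),rect('scene',b,'blue',(170,140,235,195),32))
o=np.hstack([cv2.resize(a[130:220,150:350],(800,360))]);o=np.vstack([o,cv2.resize(b[150:250,170:390],(800,240))]);cv2.imwrite('pics/g6.png',cv2.cvtColor(o,cv2.COLOR_RGB2BGR))"
python3 go.py 466 -236 100 87
```

```text
contact_force: [-0.7, 0.4, -0.2]
finger_gap: 75.9
grasp_force: 0.0
time: 28.2
position: [634.5, 119.1, 145.8]
tool_rot: [179.8, -0.1, 83.0]
blue (array([ 466. , -236.1]), array([ 61.5, 148.6]), 87.0, 657) (array([ 475.9, -229.2]), array([ 73.6, 156. ]), 86.8, 736)
now tool axes [-372.8 -122.1   43.2] after turn [-363.3 -148.1   43.1] rotvec [-0.06  0.   -4.04] t 28.3
```

View pics/g6.png

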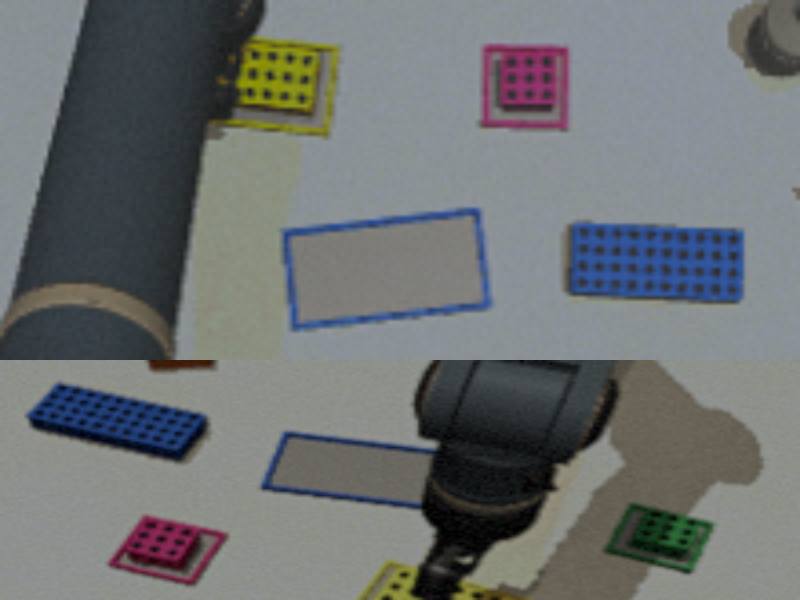

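Yellow is seated in its tray, top crop (278,75). Blue is bare at (656,262).

```bash
python3 -m handwheel '0 0 0 0 0 -2; 0 0 0 0 0 -2; -10 -4 0 0 0 0; -20 -8 0 0 0 0; -27 -11 0 0 0 0; -27 -11 0 0 0 0; -27 -11 0 0 0 0; -27 -11 0 0 0 0; -27 -11 0 0 0 0; -27 -11 0 0 0 0'|sed -n 2,3p
python3 -m handwheel '-27 -11 0 0 0 0; -27 -11 0 0 0 0; -27 -11 0 0 0 0; -27 -11 0 0 0 0; -27 -11 4 0 0 0; -20 -9 8 0 0 0; -12 -5 12 0 0 0; -5 -2 12 0 0 0; 0 0 8 0 0 0; 0 0 0 0 0 0'|sed -n 2,3p
python3 -m handwheel '0 0 0 0 0 0; 0 0 0 0 0 0';python3 go.py 466 -236 17 87
```

```text
position: [543.3, -70.4, 142.6]
tool_rot: [-179.9, 0.0, 86.9]
position: [463.9, -235.4, 97.3]
tool_rot: [-179.7, -0.1, 86.9]
time: 30.13
position: [466.2, -235.5, 99.6]
tool_rot: [180.0, -0.0, 87.1]
contact_force: [-1.0, 1.0, 0.2]
finger_gap: 85.2
grasp_force: 0.0
now tool axes [-0.5 -0.2 82.6] after turn [-0.5 -0.1 82.6] rotvec [ 0.01 -0.02  0.07] t 30.1333
```

```bash
python3 -m handwheel '0 0 8 0 0 0; 0 0 14 0 0 0; 0 0 15 0 0 0; 0 0 14 0 0 0; 0 0 12 0 0 0; 0 0 8 0 0 0; 0 0 5 0 0 0; 0 0 3 0 0 0; 0 0 1 0 0 0; 0 0 0 0 0 0'
python3 -m handwheel '0 0 0 0 0 0; 0 0 0 0 0 0; 0 0 0 0 0 0; 0 0 0 0 0 0; 0 0 0 0 0 0; 0 0 0 0 0 0; 0 0 0 0 0 0; 0 0 0 0 0 0' 50 60
python3 -m handwheel '0 0 -3 0 0 0; 0 0 -6 0 0 0; 0 0 -10 0 0 0; 0 0 -12 0 0 0; 0 0 -12 0 0 0; 0 0 -12 0 0 0; 0 0 -12 0 0 0; 0 0 0 0 0 0'
python3 go.py 464.8 2.8 80 96.3
```

```text
time: 30.97
position: [465.6, -236.7, 19.7]
tool_rot: [180.0, 0.0, 86.9]
contact_force: [1.0, 0.8, 0.4]
finger_gap: 85.1
grasp_force: 0.0
time: 31.63
position: [466.0, -236.9, 20.4]
tool_rot: [179.9, 0.0, 87.0]
contact_force: [-0.4, -0.3, 5.5]
finger_gap: 60.7
grasp_force: 65.7
time: 32.3
position: [467.0, -237.4, 89.5]
tool_rot: [179.7, 0.1, 87.0]
contact_force: [-0.5, -0.7, -0.7]
finger_gap: 60.9
grasp_force: 65.1
now tool axes [239.8 -15.    9.1] after turn [239.   24.2   9.5] rotvec [ 0.28  0.1  -9.34] t 32.3
```

```bash
python3 -m handwheel '0 0 0 0 0 -2.3; 0 0 0 0 0 -2.3; 0 0 0 0 0 -2.3; 0 0 0 0 0 -2.3; 8 1 0 0 0 0; 16 1.6 0 0 0 0; 22 2.2 0 0 0 0; 26 2.6 0 0 0 0; 26 2.6 0 0 0 0; 26 2.6 0 0 0 0'|sed -n 2,3p
python3 -m handwheel '26 2.6 0 0 0 0; 26 2.6 0 0 0 0; 22 2.2 0 0 0 0; 18 1.8 0 0 0 0; 12 1.2 0 0 0 0; 7 0.7 0 0 0 0; 3 0 0 0 0 0; 0 0 0 0 0 0; 0 0 0 0 0 0; 0 0 0 0 0 0'|sed -n 2,3p
python3 go.py 464.8 2.2 23.4 96.3
```

```text
position: [464.2, -110.2, 86.5]
tool_rot: [-180.0, -0.0, 96.1]
position: [463.4, 1.6, 86.6]
tool_rot: [180.0, 0.0, 96.0]
now tool axes [ 0.5  1.5 63.2] after turn [ 0.5  1.5 63.2] rotvec [ 0.    0.02 -0.26] t 33.9667
```

```bash
python3 -m handwheel '0.5 1.5 8 0 0 0; 0 0 13 0 0 0; 0 0 13 0 0 0; 0 0 10 0 0 0; 0 0 7 0 0 0; 0 0 4 0 0 0; 0 0 2 0 0 0; 0 0 2 0 0 0; 0 0 1 0 0 0;0 0 0 0 0 0'|sed -n 2,4p
python3 -m handwheel '0 0 1 0 0 0; 0 0 0.7 0 0 0; 0 0 0.5 0 0 0; 0 0 0 0 0 0; 0 0 0 0 0 0'|sed -n 2,4p
python3 go.py 464.8 2.2 23.4 96.3
```

```text
position: [465.1, 3.2, 26.7]
tool_rot: [180.0, -0.0, 96.2]
contact_force: [0.2, 0.7, -1.1]
position: [464.9, 3.3, 24.4]
tool_rot: [180.0, -0.0, 96.2]
contact_force: [0.4, 0.2, -0.8]
now tool axes [-1.1 -0.2  1. ] after turn [-1.1 -0.2  1. ] rotvec [ 0.01 -0.01 -0.14] t 35.2167
```

```bash
python3 -m handwheel '-1 0 0.5 0 0 0; 0 0 0.4 0 0 0; 0 0 0.3 0 0 0; 0 0 0 0 0 0; 0 0 0 0 0 0'|sed -n 2,4p
python3 -m handwheel '0 0 0.4 0 0 0; 0 0 0.2 0 0 0; 0 0 0 0 0 0; 0 0 0 0 0 0'|sed -n 2,4p
```

```text
position: [465.0, 2.1, 23.4]
tool_rot: [180.0, -0.0, 96.1]
contact_force: [-1.9, -0.0, 3.7]
position: [465.0, 2.1, 23.4]
tool_rot: [180.0, -0.0, 96.1]
contact_force: [-3.3, -1.0, 11.1]
```

```bash
python3 -m handwheel '0 0 -0.6 0 0 0; 0 0 -0.3 0 0 0; 0 0 0 0 0 0; 0 0 0 0 0 0; 0 0 0 0 0 0; 0 0 0 0 0 0; 0 0 0 0 0 0' 82|tail -3
python3 -m handwheel '0 0 -5 0 0 0; 0 0 -10 0 0 0; 0 0 -15 0 0 0; 0 0 -20 0 0 0; 0 0 -25 0 0 0; 0 0 -25 0 0 0; 0 0 -25 0 0 0; 0 0 -25 0 0 0; 0 0 -15 0 0 0; 0 0 0 0 0 0' 85|sed -n 1,3p
python3 -m handwheel '-12 0 0 0 0 0; -25 0 0 0 0 0; -30 0 0 0 0 0; -30 0 0 0 0 0; -30 0 0 0 0 0; -30 0 0 0 0 0; -30 0 0 0 0 0; -30 0 0 0 0 0; -15 0 0 0 0 0; 0 0 0 0 0 0'|sed -n 1,3p
python3 -m handwheel '0 0 0 0 0 0; 0 0 0 0 0 0; 0 0 0 0 0 0'
python3 -c "
from h import *
a=snap('top');b=snap('scene')
o=cv2.resize(a[110:220,120:360],(800,360));o=np.vstack([o,cv2.resize(b[150:320,120:410],(410,240))] if 0 else [o,np.hstack([cv2.resize(b[170:320,120:410],(464,240)),np.zeros((240,336,3),np.uint8)])]);cv2.imwrite('pics/g7.png',cv2.cvtColor(o,cv2.COLOR_RGB2BGR))"
```

```text
contact_force: [0.2, -0.9, 0.1]
finger_gap: 82.0
grasp_force: 0.0
time: 37.38
position: [467.1, 2.2, 192.5]
tool_rot: [179.5, -0.1, 96.1]
time: 38.22
position: [488.9, -232.8, 188.6]
tool_rot: [-180.0, 0.1, 95.8]
time: 38.47
position: [489.8, -226.7, 188.2]
tool_rot: [-180.0, -0.1, 96.3]
contact_force: [0.1, -0.0, -0.6]
finger_gap: 85.1
grasp_force: 0.0
```

View pics/g7.png

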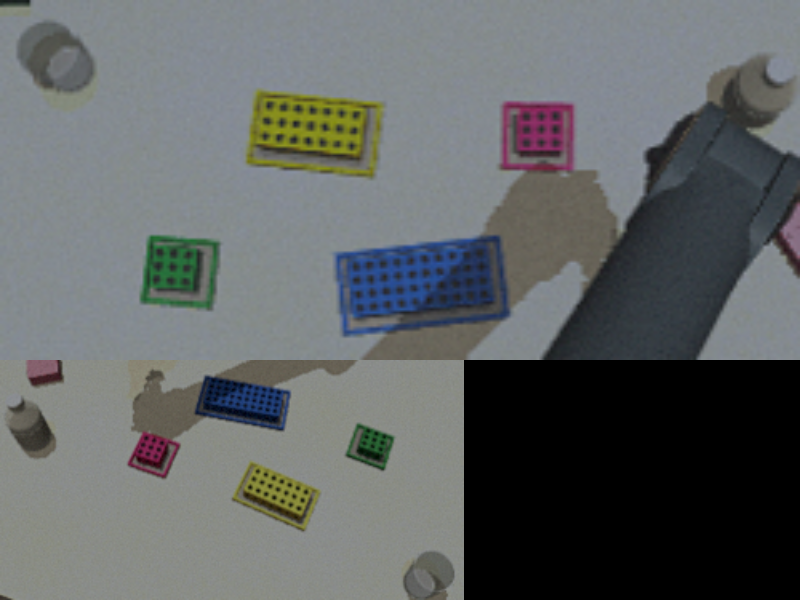

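All four racks stand flat inside their own trays: yellow (312,128), pink (540,132), green (175,268) and blue (422,280). The bottle and beaker are still standing, and the arm is clear.

```bash
python3 -c "
from cell import ctrl
print(ctrl.sign_off())"
```

```text
the job is handed in; nothing more can be done
None
```

The job is handed in: all four racks sit flat, right side up, inside the trays of their own colour, set down gently at about 38 s on the robot's clock, with the bottle and beaker still standing where they were.

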